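# Spacer bar and carrier plate on the printer panel

## Task

One aluminium spacer bar already lies on a rubber strip of the yellow printer panel; lay its match, the spare bar of the same length and square section, centrally along the panel's bare rubber strip, parallel to the first, and let go. Then set the large black carrier plate, carried by its brass block, centrally and squarely across both spacers, so that it rests level on both and clear of the pulley and bolt on the panel. Set both things down rather than dropping them, and leave the first spacer in its place.

Things in the scene. Friction and masses are not known exactly. Their poses are not given: they have to be found in the camera images.
- panel: yellow panel fixed to the bench, 160 (own x) by 240 (own y) by 8 mm thick, yaw within 20 degrees of 0. Origin: centre of its underside; z up. Two flush black rubber strips, 140 by 34 mm, run along its x, centred at own y = -75 mm (holds the first spacer) and own y = +75 mm (bare; the robot's left). On the line y = 0 a small pulley and a bolt head stand up to 12 mm above its top.
- spacer_mid (a point): centre of the spare spacer, loose: aluminium slotted bar 130 mm long (own x), 20 by 20 mm in section, about 100 g, lying on the bench at the robot's left, roughly along the robot's x, beside two bystanders: a 70 mm bar of that section and a 130 mm flat bar only 8 mm thick. The point is 10 mm above its underside.
- laid_mid (a point): centre of the first spacer, loose, lying along the panel's strip at own y = -75 mm: an equal bar, 130 by 20 by 20 mm, x along its length. The point is 10 mm above its underside.
- plate_grip (a point): centre of the brass block, 40 (x) by 30 (y) by 54 mm high, amid the black carrier plate, 120 (own x) by 200 (own y) by 5 mm, loose, flat below, 350 g in all, on the bench at the robot's right. Block top 59 mm, this point 32 mm above the plate's underside; z up. Same turned half round. (A bystander farther off has a smaller block on a 60 by 80 mm plate.)
Things that resemble listed ones, but are neither listed nor needed, are in the scene too. What is shaped like the part that bears plate_grip but orange is not meant.

How it is judged:
By the outcome, as a careful person would: the job done as asked, in the order asked, and still so for the second after the job is handed in, with the robot touching nothing.
It also fails if it takes over 54 s, if anything falls off the work surface, if the arm or the gripper's body presses on something with over 40 N, if the wrist force passes 120 N, or if a joint passes its speed limit or range.

## Robot

A 6-joint arm with a two-finger parallel gripper is mounted at the origin on the work surface. World frame = base frame: x ahead of the robot, y to its left, z up, the work surface at z = 0. Lengths are in m, angles in rad, forces in N, time in s.
With the tool pointing down it reaches from about 0.4 to 0.925 m from the base axis. Payload 12.5 kg.
Tool frame: the origin (TCP) lies at the very end of the fingers, on their centre line; the grasp point (between the pads) lies 19 mm behind it; y points along the fingers, x is the direction in which the jaws open and shut, and the axes are right-handed (so a half turn about y gives the same grasp; the last joint's range is limited). The gripper opens to 95 mm and grips with 3 to 60 N. Pads are 20 mm wide; open, the fingers measure 119 mm over their backs; the gripper's body (75 mm by 180 mm) begins 59 mm behind the grasp point.
Start: joints at [1.046, 0.491, 1.559, -0, 1.092, -0.106], TCP at [0.254, 0.571, 0.215] pointing down, gripper open.
Joint ranges: [-3.1, 3.1], [-0.84, 2.19], [0.05, 2.79], [-1.13, 4.28], [0.06, 2.93], [-2.69, 2.69]. Speed limits (rad/s): [2.22, 2.22, 2.79, 3.14, 3.14, 3.14].

## Interface

Orientations are given as a unit quaternion [x, y, z, w].
In Python, from cell import bot gives the robot as it stands.
- The arm moves only by the shell command python3 -m creep 'ROWS' [FORCE]. ROWS is JSON, a list of rows, each an object of numbers: "ax", "ay", "az": the turn, a rotation vector about the tool's x, y, z in degrees; "tx", "ty", "tz": the shift along the tool's x, y, z in units of 30 mm (1.0 is 30 mm); "grip": the gripper's target within -1 to 1 (shut at 1, half-way at 0, fully open at -1). In form: [{"ax": .., "ay": .., "az": .., "tx": .., "ty": .., "tz": .., "grip": ..}, ...]. A call has 1 to 12 rows; each row shifts and turns the commanded pose from where the row before left it, along the tool's axes as they then stand; what a row does not reach is not made up. A row lasts 1/12 s, in which the tool goes at most 41.7 mm and 7.16 degrees, less where a joint would pass 70% of its speed; a pose out of reach is approached as far as the arm can. A call is refused whole if a number of a shift passes 1 or a number of a turn 7.16, either way. A call with a gripper value outside its range is refused whole. The fingers move at their own pace and stop on an object; FORCE is the grip in N (left out, the last holds). Time passes only in rows, so rows that do not move let the fingers close. It gives the time, the measured TCP pose, the force and the opening at its end, in the units of the state.
- bot.get_obs(): the state, without advancing time (a new reading comes with each control period).
- bot.read_camera(name): name is "side" or "top" or "wrist"; returns the picture (384x512x3 uint8, blue, green, red); there is no depth.
- bot.get_calibration(name): a dict with "camera_matrix" (3x3 intrinsics, pixels), "R" (3x3) and "t" (3): a world point X has camera coordinates R X + t; the wrist camera has in their place "mount" (4x4, takes a point from camera to tool coordinates, whose origin is the TCP and whose axes are the tool frame's). Camera axes: x right, y down, z forward; pixel columns grow to the right and rows downward; lengths in m; the calibration is good to about 2 mm. The wrist camera is an equidistant fisheye: a pixel r from the principal point sees the ray r / f radians off the axis. A picture is of the moment at which its call begins: read the wrist's pose just before it. get_calibration takes no time and is no camera call.
- bot.sign_off(): hands the job in, once; it reports no verdict.
The state is a dict: "time": time; "q": joint angles; "joint_vel": joint speeds; "tau": joint torques, N m; "tcp_pos": TCP position; "tool_rot": TCP orientation; "contact_force": force on the tool from outside, world axes, zero at the start; "moment": the same for the moment, N m; "finger_gap": finger opening in m.
Only numpy, scipy, OpenCV 4.12 (cv2) and the standard library are available. Lean on these libraries where they do the work, as an engineer would, in place of code of your own. Each camera call takes 0.05 s, during which the arm holds its last target. There are 200 camera calls.

## Working session

There is one attempt and no reset: what is moved stays moved. The work goes in short steps, Python scripts to look and compute and a shell command to move; the robot and the scene stay as the last step left them, time stands still between calls to the robot, and variables do not carry over. Pictures are saved under pics/ and viewed, about 8 in all and at most 12, crops included, and the job is handed in when it is done.

```bash
ls; mkdir -p pics
python3 - <<'E'
from cell import bot
import cv2,numpy as np
np.set_printoptions(precision=4,suppress=True)
o=bot.get_obs();print(o)
for n in("side","top","wrist"):
    im=bot.read_camera(n);cv2.imwrite(f"pics/{n}0.png",im);print(n,bot.get_calibration(n))
E
```

```text
pics
{'time': 0.0, 'q': array([ 1.0464,  0.4916,  1.5595, -0.    ,  1.0917, -0.1056]), 'joint_vel': array([ 0.0014, -0.0018, -0.0013, -0.0005,  0.0009,  0.0007]), 'tau': array([  0.0015, -61.2658, -25.8181,   0.0693,   0.0482,  -0.0001]), 'tcp_pos': array([0.254 , 0.5708, 0.214 ]), 'tool_rot': array([ 0.5932,  0.3848, -0.3855, -0.5928]), 'contact_force': array([ 0.3037,  0.2548, -0.525 ]), 'moment': array([-0.0051, -0.0192, -0.0464]), 'finger_gap': 0.09497620874854552}
side {'camera_matrix': array([[363.4793,   0.    , 252.605 ],
       [  0.    , 363.4793, 187.9128],
       [  0.    ,   0.    ,   1.    ]]), 'R': array([[ 0.8927, -0.4504, -0.0152],
       [-0.3063, -0.5815, -0.7537],
       [ 0.3306,  0.6775, -0.6571]]), 't': array([-0.3692,  0.172 ,  0.8945])}
top {'camera_matrix': array([[392.4762,   0.    , 252.3373],
       [  0.    , 392.4762, 194.4109],
       [  0.    ,   0.    ,   1.    ]]), 'R': array([[-0.0064, -0.9999,  0.0081],
       [-0.9839,  0.0048, -0.1788],
       [ 0.1788, -0.0091, -0.9838]]), 't': array([0.0073, 0.4393, 1.1818])}
wrist {'camera_matrix': array([[297.3186,   0.    , 257.0892],
       [  0.    , 297.3186, 186.2653],
       [  0.    ,   0.    ,   1.    ]]), 'mount': array([[ 1.    , -0.0004,  0.0003, -0.0002],
       [-0.0003, -0.2444,  0.9697, -0.1705],
       [-0.0004, -0.9697, -0.2444,  0.0681],
       [ 0.    ,  0.    ,  0.    ,  1.    ]])}
```

View pics/top0.png

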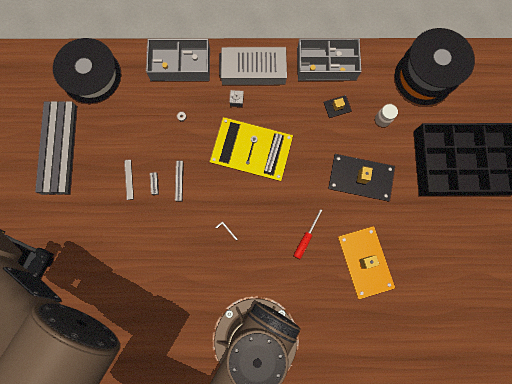

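View pics/side0.png

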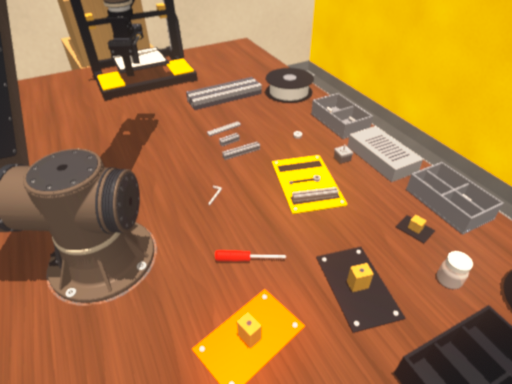

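The top view shows the bare strip at (230,142) and the laid spacer at (273,154). These could be mistaken for what I want:
- **Spare spacer:** light bars at (129,180), probably the flat one; (154,183), short; (179,181), long and slotted, my choice. There are also big rails at (56,147).
- **Plate:** black plate at (362,177), my choice; orange at (367,262); small black at (338,105).

I'll check the choices in one close crop.

```bash
cat > h.py <<'E'
from cell import bot
import cv2,numpy as np
from scipy.spatial.transform import Rotation as Ro
np.set_printoptions(precision=4,suppress=True)
def rays(name,px,obs=None):
    c=bot.get_calibration(name);K=c["camera_matrix"];px=np.atleast_2d(px).astype(float)
    d=np.c_[(px[:,0]-K[0,2])/K[0,0],(px[:,1]-K[1,2])/K[1,1]]
    if name!="wrist":
        d=np.c_[d,np.ones(len(d))];return -c["R"].T@c["t"],d@c["R"]
    r=np.linalg.norm(d,axis=1)+1e-9
    d=np.c_[d*(np.sin(r)/r)[:,None],np.cos(r)]
    M=c["mount"];R=Ro.from_quat(obs["tool_rot"]).as_matrix()
    return obs["tcp_pos"]+R@M[:3,3],d@(R@M[:3,:3]).T
def onz(name,px,z,obs=None):
    o,d=rays(name,px,obs);return o+d*((z-o[2])/d[:,2])[:,None]
def proj(name,X,obs=None):
    c=bot.get_calibration(name);K=c["camera_matrix"];X=np.atleast_2d(X)
    if name!="wrist":
        p=X@c["R"].T+c["t"];u=p[:,:2]/p[:,2:]
    else:
        M=c["mount"];R=Ro.from_quat(obs["tool_rot"]).as_matrix()
        p=((X-obs["tcp_pos"])@R-M[:3,3])@M[:3,:3]
        n=np.linalg.norm(p[:,:2],axis=1);u=p[:,:2]/n[:,None]*np.arctan2(n,p[:,2])[:,None]
    return u*K[0,0]+K[:2,2]
def cross(a,b):  # (o,d),(o,d) -> point, miss
    o1,d1=a;o2,d2=b;d1=d1[0]/np.linalg.norm(d1);d2=d2[0]/np.linalg.norm(d2)
    s=np.linalg.lstsq(np.c_[d1,-d2],o2-o1,rcond=None)[0]
    p,q=o1+s[0]*d1,o2+s[1]*d2;return (p+q)/2,np.linalg.norm(p-q)
def rect(pts):
    (c,(w,h),a)=cv2.minAreaRect((pts[:,:2]*1000).astype(np.float32))
    if w<h:w,h,a=h,w,a+90
    return np.array(c)/1000,w,h,(a+90)%180-90
def blobs(m,amin=20):
    cs,_=cv2.findContours(m.astype(np.uint8),cv2.RETR_EXTERNAL,cv2.CHAIN_APPROX_NONE)
    return [c[:,0] for c in cs if cv2.contourArea(c)>=amin]
E
python3 - <<'E'
from h import *
T=cv2.imread("pics/top0.png");S=cv2.imread("pics/side0.png")
a=cv2.resize(T[110:210,110:310],None,fx=4,fy=4,interpolation=2)[:, :800]
b=cv2.resize(S[110:220,190:355],None,fx=2.4,fy=2.0)[:190,:400]
c=cv2.resize(T[145:205,320:405],None,fx=3.2,fy=3.1)
v=np.zeros((600,800,3),np.uint8);v[:400]=a;v[402:402+b.shape[0],:b.shape[1]]=b;v[402:402+c.shape[0],402:402+c.shape[1]]=c
cv2.imwrite("pics/crop1.png",v)
for n,I in(("top",T),("side",S)):
    H=cv2.cvtColor(I,cv2.COLOR_BGR2HSV);h,s,vv=cv2.split(H)
    for nm,m,z in(("yellow",(h>27)&(h<33)&(s>180)&(vv>100),.008),("brassish",(h>17)&(h<27)&(s>90)&(vv>110),.059),("grey",(s<60)&(vv>90),.02),("black",(vv<75)&(s<120),.005)):
        for c in blobs(m,25):
            p=onz(n,c,z);r=rect(p)
            if .3<r[0][0]<.9 and abs(r[0][1])<.5: print(n,nm,c.mean(0).round(),*r)
E
```

```text
top yellow [278. 171.] [ 0.5301 -0.0696] 65.4383544921875 53.091976165771484 -15.975341796875
top yellow [225. 159.] [0.5736 0.0768] 114.23463439941406 71.3389663696289 74.47653198242188
top brassish [366. 173.] [ 0.5014 -0.3486] 40.59621810913086 31.454553604125977 -11.336616516113281
top brassish [283. 137.] [ 0.6156 -0.0929] 60.77593231201172 53.35858154296875 26.30314064025879
top brassish [222. 132.] [0.6197 0.1101] 162.9476776123047 53.020103454589844 -33.99335861206055
top brassish [339. 102.] [ 0.7345 -0.275 ] 31.792816162109375 25.32798194885254 -71.01894950866699
top grey [226. 229.] [0.3309 0.0817] 78.06974792480469 24.983253479003906 58.909793853759766
top grey [315. 221.] [ 0.3579 -0.1903] 79.60820007324219 6.919738292694092 -28.175888061523438
top grey [154. 183.] [0.4814 0.318 ] 67.05282592773438 19.739986419677734 5.605461597442627
top grey [179. 180.] [0.4896 0.2395] 126.8245849609375 20.867345809936523 -0.32624053955078125
top grey [129. 179.] [0.4941 0.3977] 128.21022033691406 19.616491317749023 6.399219989776611
top grey [273. 152.] [ 0.5807 -0.0627] 128.182571411
[... 2017 characters left out ...]
5 5.966122627258301 -27.466175079345703
side grey [457. 267.] [ 0.7305 -0.4199] 88.51929473876953 52.15916061401367 22.453519821166992
side grey [315. 193.] [ 0.5816 -0.0602] 122.8530502319336 13.667984962463379 -18.046463012695312
side grey [241. 150.] [0.4875 0.2312] 128.61611938476562 35.5545539855957 2.3061959743499756
side grey [229. 139.] [0.4783 0.3086] 71.19290161132812 36.520347595214844 6.872462749481201
side grey [297. 134.] [0.7008 0.2243] 32.080101013183594 23.74740219116211 30.739910125732422
side grey [224. 128.] [0.4905 0.3809] 125.12973022460938 25.421966552734375 4.963437557220459
side black [381. 307.] [ 0.5113 -0.4181] 66.96298217773438 60.09969711303711 77.66255950927734
```

View pics/crop1.png

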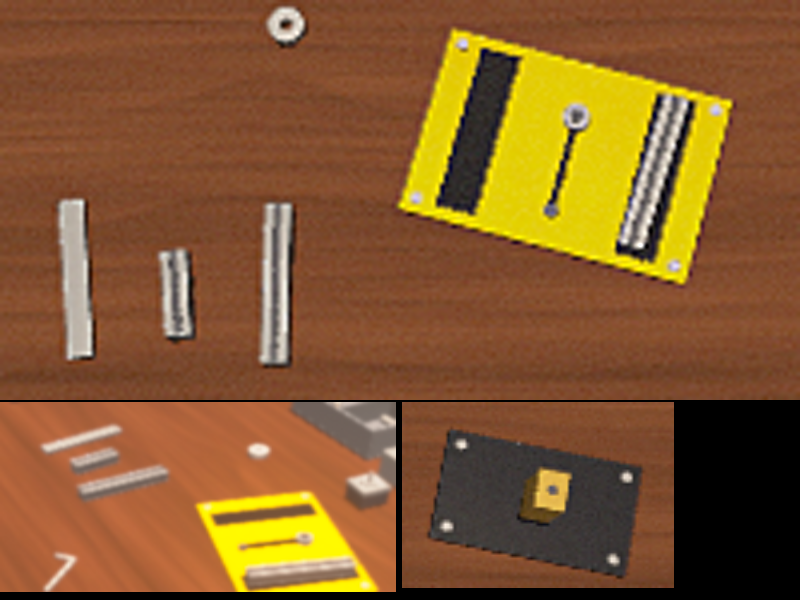

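The crop confirms the choices. The bar at (179,181) is the long slotted one; the left bar is plain and flat, the middle one short. The black plate carries its brass block at top (366,173). I'll move over the spare.

```bash
cat >> h.py <<'E'
def plan(target,yawx,obs=None):
    """delta to TCP target; yawx: wanted world direction (deg, mod 180) of tool x, tool y straight down"""
    o=obs or bot.get_obs();R=Ro.from_quat(o["tool_rot"]).as_matrix()
    best=None
    for y in(yawx,yawx+180):
        a=np.radians(y);x=np.array([np.cos(a),np.sin(a),0]);yy=np.array([0,0,-1.]);W=np.c_[x,yy,np.cross(x,yy)]
        rv=Ro.from_matrix(R.T@W).as_rotvec(degrees=True)
        if best is None or np.linalg.norm(rv)<np.linalg.norm(best[0]):best=rv,W
    d=np.array(target)-o["tcp_pos"]
    print("t",round(o["time"],2),"turn",best[0].round(2),"units before turn",(R.T@d/.03).round(3),"after turn",(best[1].T@d/.03).round(3),"q1,q6",o["q"][[0,5]])
E
python3 - <<'E'
from h import *
plan([.4896,.2395,.15],90-.3)
E
```

```text
t 0.15 turn [ -0.01 -23.69  -0.05] units before turn [ -6.896   2.145 -11.664] after turn [-11.003   2.14   -7.909] q1,q6 [ 1.0464 -0.1056]
```

```bash
python3 -m creep '[{"ay":-5.92,"grip":-1},{"ay":-5.92},{"ay":-5.92},{"ay":-5.92},{"tx":-0.92,"tz":-0.66},{"tx":-0.92,"tz":-0.66},{"tx":-0.92,"tz":-0.66},{"tx":-0.92,"tz":-0.66},{"tx":-0.92,"tz":-0.66},{"tx":-0.92,"tz":-0.66},{"tx":-0.92,"tz":-0.66},{"tx":-0.92,"tz":-0.66}]'; python3 -m creep '[{"tx":-0.92,"tz":-0.66,"ty":0.5},{"tx":-0.92,"tz":-0.66,"ty":0.5},{"tx":-0.92,"tz":-0.66,"ty":0.5},{"tx":-0.92,"tz":-0.66,"ty":0.5},{"ty":0}]'
python3 - <<'E'
from h import *
o=bot.get_obs();w=bot.read_camera("wrist");cv2.imwrite("pics/w1.png",w);plan([.4896,.2395,.15],89.7)
import pickle;pickle.dump(o,open("w1.pkl","wb"))
E
```

```text
t 0.2 turn [ -0.01 -23.7   -0.03] units before turn [ -6.898   2.147 -11.663] after turn [-11.005   2.144  -7.907] q1,q6 [ 1.0464 -0.1056]invalid input
invalid input
```

View pics/w1.png

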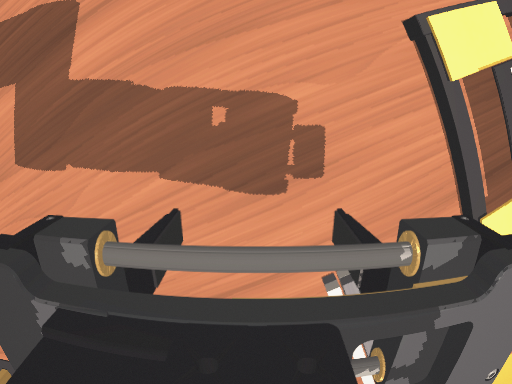

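The wrist view was taken before any move: bench, and the printer at right (470,100). The gripper covers the lower half. The rows were refused, so I'll give every key.

```bash
python3 -m creep '[{"ax":0,"ay":-5.92,"az":0,"tx":0,"ty":0,"tz":0,"grip":-1},{"ax":0,"ay":-5.92,"az":0,"tx":0,"ty":0,"tz":0,"grip":-1},{"ax":0,"ay":-5.92,"az":0,"tx":0,"ty":0,"tz":0,"grip":-1},{"ax":0,"ay":-5.92,"az":0,"tx":0,"ty":0,"tz":0,"grip":-1},{"ax":0,"ay":0,"az":0,"tx":-0.92,"ty":0,"tz":-0.6,"grip":-1},{"ax":0,"ay":0,"az":0,"tx":-0.92,"ty":0,"tz":-0.6,"grip":-1},{"ax":0,"ay":0,"az":0,"tx":-0.92,"ty":0,"tz":-0.6,"grip":-1},{"ax":0,"ay":0,"az":0,"tx":-0.92,"ty":0,"tz":-0.6,"grip":-1},{"ax":0,"ay":0,"az":0,"tx":-0.92,"ty":0,"tz":-0.6,"grip":-1},{"ax":0,"ay":0,"az":0,"tx":-0.92,"ty":0,"tz":-0.6,"grip":-1},{"ax":0,"ay":0,"az":0,"tx":-0.92,"ty":0,"tz":-0.6,"grip":-1},{"ax":0,"ay":0,"az":0,"tx":-0.92,"ty":0,"tz":-0.6,"grip":-1}]'
python3 - <<'E'
from h import *
o=bot.get_obs();w=bot.read_camera("wrist");cv2.imwrite("pics/w2.png",w);plan([.4896,.2395,.15],89.7)
import pickle;pickle.dump(o,open("w2.pkl","wb"))
for p in ([.4896,.2395,.02],[.6205,.08,.008],[.5807,-.0627,.028],[.5,-.348,.06]):print(proj("wrist",p,o))
E
```

```text
time: 1.2
tcp_pos: [0.3975, 0.348, 0.2147]
tool_rot: [-0.501, -0.499, 0.499, 0.501]
contact_force: [0.7, -0.4, -0.1]
finger_gap: 0.095
t 1.25 turn [ 0.04 -0.1  -0.07] units before turn [-3.479  2.16  -3.013] after turn [-3.486  2.154 -3.008] q1,q6 [ 0.5867 -0.9762]
[[178.3085 235.0928]]
[[101.636  298.0746]]
[[ 29.2687 274.6251]]
[[-66.9306 228.2114]]
```

View pics/w2.png

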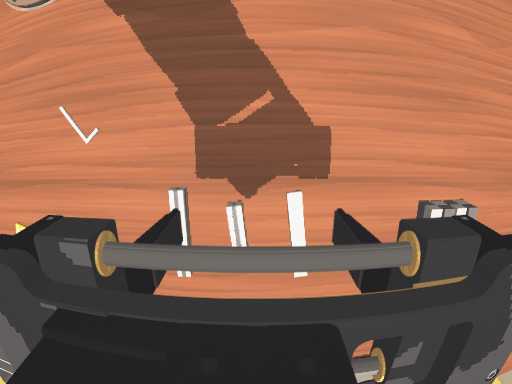

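The wrist camera sees the side toward the base: spare at (180,230), short bar (237,225), flat bar (297,233). The gripper hides what lies at or beyond the TCP, so I'll look from farther out and take two stations.

```bash
python3 -m creep '[{"ax":0,"ay":0,"az":0,"tx":-0.41,"ty":0,"tz":-0.9,"grip":-1},{"ax":0,"ay":0,"az":0,"tx":-0.41,"ty":0,"tz":-0.9,"grip":-1},{"ax":0,"ay":0,"az":0,"tx":-0.41,"ty":0,"tz":-0.9,"grip":-1},{"ax":0,"ay":0,"az":0,"tx":-0.41,"ty":0,"tz":-0.9,"grip":-1},{"ax":0,"ay":0,"az":0,"tx":-0.41,"ty":0,"tz":-0.9,"grip":-1},{"ax":0,"ay":0,"az":0,"tx":-0.41,"ty":0,"tz":-0.9,"grip":-1},{"ax":0,"ay":0,"az":0,"tx":-0.41,"ty":0,"tz":-0.9,"grip":-1},{"ax":0,"ay":0,"az":0,"tx":-0.41,"ty":0,"tz":-0.9,"grip":-1},{"ax":0,"ay":0,"az":0,"tx":0,"ty":0,"tz":0,"grip":-1},{"ax":0,"ay":0,"az":0,"tx":0,"ty":0,"tz":0,"grip":-1}]'
cat > look.py <<'E'
import sys,pickle
from h import *
n=sys.argv[1];o=bot.get_obs();w=bot.read_camera("wrist");cv2.imwrite(f"pics/{n}.png",w);pickle.dump(o,open(n+".pkl","wb"))
H=cv2.cvtColor(w,cv2.COLOR_BGR2HSV);h,s,v=cv2.split(H)
for nm,m,z in(("light",(s<70)&(v>110),.02),("yellow",(h>26)&(h<34)&(s>150)&(v>120),.008),("brass",(h>17)&(h<28)&(s>90)&(v>110),.059),("dark",(v<75),.008)):
    for c in blobs(m,120):
        if c[:,1].max()>230:continue
        r=rect(onz("wrist",c,z,o));print(nm,c.mean(0).round(),*r)
E
python3 look.py w3
python3 -m creep '[{"ax":0,"ay":0,"az":0,"tx":-0.8,"ty":0,"tz":-0.4,"grip":-1},{"ax":0,"ay":0,"az":0,"tx":-0.8,"ty":0,"tz":-0.4,"grip":-1},{"ax":0,"ay":0,"az":0,"tx":-0.8,"ty":0,"tz":-0.4,"grip":-1},{"ax":0,"ay":0,"az":0,"tx":-0.8,"ty":0,"tz":-0.4,"grip":-1},{"ax":0,"ay":0,"az":0,"tx":-0.8,"ty":0,"tz":-0.4,"grip":-1},{"ax":0,"ay":0,"az":0,"tx":0,"ty":0,"tz":0,"grip":-1},{"ax":0,"ay":0,"az":0,"tx":0,"ty":0,"tz":0,"grip":-1}]'
python3 look.py w4
```

```text
time: 2.08
tcp_pos: [0.613, 0.249, 0.2138]
tool_rot: [-0.502, -0.498, 0.498, 0.502]
contact_force: [-0.7, -0.4, -0.1]
finger_gap: 0.0951
light [ 48. 150.] [ 0.5807 -0.0626] 131.20181274414062 9.108314514160156 -17.777114868164062
light [ 42. 148.] [ 0.5777 -0.0743] 131.56414794921875 7.1110124588012695 -17.549896240234375
light [492. 144.] [0.5755 0.6203] 261.1385803222656 21.82345199584961 0.0265845637768507
light [314.  64.] [0.4823 0.32  ] 69.6716537475586 20.369234085083008 5.641974925994873
light [374.  81.] [0.4985 0.3984] 125.84392547607422 19.800823211669922 6.440248966217041
light [250.  68.] [0.4907 0.241 ] 127.86241912841797 19.468767166137695 -0.38616180419921875
yellow [114. 163.] [0.6067 0.0378] 176.18948364257812 156.36012268066406 74.72333526611328
brass [100. 157.] [0.5912 0.0418] 208.04498291015625 138.5398406982422 74.4851303100586
dark [281. 127.] [0.5638 0.2796] 76.271240234375 5.315274715423584 -89.7637792378664
dark [ 90. 148.] [0.5827 0.0106] 76.07426452636719 9.420560836791992 -17.586997985839844
dark [135. 170.] [0.6186 0.0803] 138.31126403808594 32.72094726
[... 1605 characters left out ...]
 125.] [0.6188 0.0804] 139.22463989257812 33.48325729370117 -15.55377197265625
dark [266.  66.] [0.5447 0.1319] 124.11780548095703 32.69742202758789 85.38499450683594
dark [121.  98.] [ 0.5798 -0.0553] 140.17648315429688 27.623022079467773 -9.297386169433594
dark [11. 79.] [ 0.5163 -0.2799] 118.0660400390625 75.63646697998047 -12.559188842773438
dark [246.  48.] [0.5157 0.1299] 118.67484283447266 20.174989700317383 -88.0072306394577
dark [255.  34.] [0.501  0.1277] 108.997314453125 6.214498996734619 -89.06911844015121
dark [391.  32.] [0.482  0.3115] 70.41534423828125 8.659400939941406 5.836073875427246
dark [335.  38.] [0.501  0.2315] 107.51994323730469 4.187186241149902 0.11381400376558304
```

```bash
python3 -c "
import cv2,numpy as np
a=cv2.imread('pics/w3.png')[:260];b=cv2.imread('pics/w4.png')[:260]
cv2.imwrite('pics/w34.png',np.vstack([a,b]))"
```

```text
(no output)
```

View pics/w34.png

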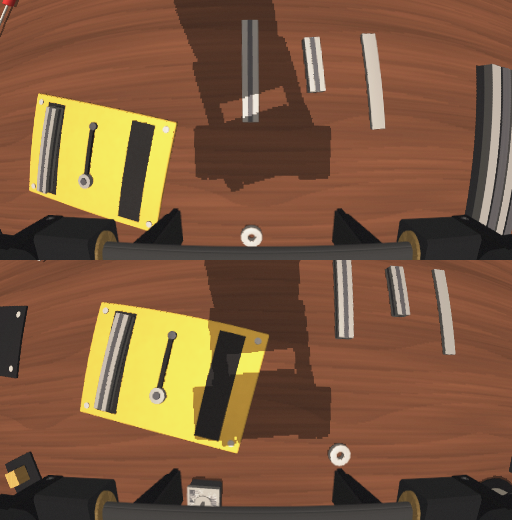

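The views agree:
- **Bare strip:** (135,170) in w3 and (219,125) in w4 both give centre (0.6187,0.0803), 139x33 mm at z=8 mm, yaw -15.5°.
- **Spare:** (250,68) gives (0.4907,0.241), 128x19.5 mm. Its y agrees to 0.4 mm across views at z=20 mm, so the height is right.

Next is the spare.

```bash
python3 -m creep '[{"ax":0,"ay":0,"az":0,"tx":0.58,"ty":0,"tz":0.94,"grip":-0.2},{"ax":0,"ay":0,"az":0,"tx":0.58,"ty":0,"tz":0.94,"grip":-0.2},{"ax":0,"ay":0,"az":0,"tx":0.58,"ty":0.3,"tz":0.94,"grip":-0.2},{"ax":0,"ay":0,"az":0,"tx":0.58,"ty":0.8,"tz":0.94,"grip":-0.2},{"ax":0,"ay":0,"az":0,"tx":0.58,"ty":0.8,"tz":0.8,"grip":-0.2},{"ax":0,"ay":0,"az":0,"tx":0.58,"ty":0.9,"tz":0.8,"grip":-0.2},{"ax":0,"ay":0,"az":0,"tx":0.3,"ty":1,"tz":0.5,"grip":-0.2},{"ax":0,"ay":0,"az":0,"tx":0,"ty":0.6,"tz":0,"grip":-0.2},{"ax":0,"ay":0,"az":0,"tx":0,"ty":0,"tz":0,"grip":-0.2},{"ax":0,"ay":0,"az":0,"tx":0,"ty":0,"tz":0,"grip":-0.2}]'
python3 - <<'E'
from h import *
plan([.4904,.2408,.003],89.7)
E
```

```text
time: 3.6
tcp_pos: [0.4958, 0.2449, 0.0828]
tool_rot: [-0.501, -0.499, 0.499, 0.501]
contact_force: [0.9, -0.4, -0.1]
finger_gap: 0.0572
t 3.6 turn [-0.05  0.09 -0.01] units before turn [-0.136  2.66   0.178] after turn [-0.136  2.66   0.18 ] q1,q6 [ 0.3392 -1.228 ]
```

```bash
python3 -m creep '[{"ax":0,"ay":0,"az":0,"tx":-0.14,"ty":0.6,"tz":0.18,"grip":-0.2},{"ax":0,"ay":0,"az":0,"tx":0,"ty":0.6,"tz":0,"grip":-0.2},{"ax":0,"ay":0,"az":0,"tx":0,"ty":0.5,"tz":0,"grip":-0.2},{"ax":0,"ay":0,"az":0,"tx":0,"ty":0.4,"tz":0,"grip":-0.2},{"ax":0,"ay":0,"az":0,"tx":0,"ty":0.3,"tz":0,"grip":-0.2},{"ax":0,"ay":0,"az":0,"tx":0,"ty":0.22,"tz":0,"grip":-0.2},{"ax":0,"ay":0,"az":0,"tx":0,"ty":0,"tz":0,"grip":-0.2},{"ax":0,"ay":0,"az":0,"tx":0,"ty":0,"tz":0,"grip":-0.2}]'
python3 - <<'E'
from h import *
plan([.4904,.2408,.003],89.7)
cv2.imwrite("pics/w5.png",bot.read_camera("wrist"))
E
```

```text
time: 4.27
tcp_pos: [0.4915, 0.2399, 0.0046]
tool_rot: [0.501, 0.499, -0.498, -0.501]
contact_force: [0.1, -0.5, 0.1]
finger_gap: 0.0571
t 4.27 turn [ 0.04 -0.02  0.02] units before turn [0.031 0.054 0.038] after turn [0.031 0.054 0.038] q1,q6 [ 0.3332 -1.2322]
```

```bash
python3 -m creep '[{"ax":0,"ay":0,"az":0,"tx":0,"ty":0,"tz":0,"grip":1},{"ax":0,"ay":0,"az":0,"tx":0,"ty":0,"tz":0,"grip":1},{"ax":0,"ay":0,"az":0,"tx":0,"ty":0,"tz":0,"grip":1},{"ax":0,"ay":0,"az":0,"tx":0,"ty":0,"tz":0,"grip":1},{"ax":0,"ay":0,"az":0,"tx":0,"ty":0,"tz":0,"grip":1},{"ax":0,"ay":0,"az":0,"tx":0,"ty":0,"tz":0,"grip":1},{"ax":0,"ay":0,"az":0,"tx":0,"ty":0,"tz":0,"grip":1},{"ax":0,"ay":0,"az":0,"tx":0,"ty":0,"tz":0,"grip":1}]' 25
```

```text
time: 4.98
tcp_pos: [0.4912, 0.2398, 0.0041]
tool_rot: [-0.501, -0.499, 0.499, 0.501]
contact_force: [-0.2, -0.1, 1.4]
finger_gap: 0.0198
```

The gap reads 19.8 mm, so the bar is held. Lift, carry and turn.

```bash
python3 -m creep '[{"ax":0,"ay":0,"az":0,"tx":0,"ty":-0.4,"tz":0,"grip":1},{"ax":0,"ay":0,"az":0,"tx":0,"ty":-0.7,"tz":0,"grip":1},{"ax":0,"ay":0,"az":0,"tx":0,"ty":-0.8,"tz":0,"grip":1},{"ax":0,"ay":0,"az":0,"tx":0,"ty":-0.8,"tz":0,"grip":1},{"ax":0,"ay":0,"az":0,"tx":-0.7,"ty":0,"tz":-0.55,"grip":1},{"ax":0,"ay":0,"az":0,"tx":-0.8,"ty":0,"tz":-0.65,"grip":1},{"ax":0,"ay":0,"az":0,"tx":-0.8,"ty":0,"tz":-0.65,"grip":1},{"ax":0,"ay":0,"az":0,"tx":-0.8,"ty":0,"tz":-0.65,"grip":1},{"ax":0,"ay":0,"az":0,"tx":-0.8,"ty":0,"tz":-0.65,"grip":1},{"ax":0,"ay":0,"az":0,"tx":-0.8,"ty":0,"tz":-0.65,"grip":1},{"ax":0,"ay":0,"az":0,"tx":-0.5,"ty":0,"tz":-0.4,"grip":1},{"ax":0,"ay":0,"az":0,"tx":0,"ty":0,"tz":0,"grip":1}]'
python3 - <<'E'
from h import *
plan([.619,.0803,.06],74.5)
E
```

```text
time: 5.98
tcp_pos: [0.6182, 0.08, 0.0847]
tool_rot: [0.502, 0.498, -0.498, -0.502]
contact_force: [-0.9, -0.1, -1.4]
finger_gap: 0.02
t 5.98 turn [ 0.06 15.02 -0.01] units before turn [ 0.01   0.823 -0.024] after turn [ 0.016  0.823 -0.022] q1,q6 [ 0.0229 -1.5392]
```

```bash
python3 -m creep '[{"ax":0,"ay":5,"az":0,"tx":0,"ty":0,"tz":0,"grip":1},{"ax":0,"ay":5,"az":0,"tx":0,"ty":0.1,"tz":0,"grip":1},{"ax":0,"ay":5,"az":0,"tx":0,"ty":0.3,"tz":0,"grip":1},{"ax":0,"ay":0,"az":0,"tx":0,"ty":0.5,"tz":0,"grip":1},{"ax":0,"ay":0,"az":0,"tx":0,"ty":0.5,"tz":0,"grip":1},{"ax":0,"ay":0,"az":0,"tx":0,"ty":0.4,"tz":0,"grip":1},{"ax":0,"ay":0,"az":0,"tx":0,"ty":0.25,"tz":0,"grip":1},{"ax":0,"ay":0,"az":0,"tx":0,"ty":0,"tz":0,"grip":1},{"ax":0,"ay":0,"az":0,"tx":0,"ty":0,"tz":0,"grip":1}]'
python3 - <<'E'
from h import *
plan([.619,.0803,.0125],74.5)
o=bot.get_obs()
w=bot.read_camera("wrist");s=bot.read_camera("side")
cv2.imwrite("pics/w6.png",w);cv2.imwrite("pics/s6.png",s)
a=cv2.resize(w[0:260,100:420],None,fx=1.25,fy=1.25);b=cv2.resize(s[140:225,260:360],None,fx=4,fy=3.8)
v=np.zeros((325,800,3),np.uint8);v[:325,:400]=a;v[:323,400:]=b
cv2.imwrite("pics/v6.png",v)
E
```

```text
time: 6.73
tcp_pos: [0.6161, 0.0832, 0.0234]
tool_rot: [-0.562, -0.429, 0.429, 0.562]
contact_force: [-0.1, 0.4, -0.9]
finger_gap: 0.02
t 6.73 turn [-0.03  0.2  -0.01] units before turn [-0.069  0.364 -0.118] after turn [-0.069  0.364 -0.118] q1,q6 [ 0.0281 -1.2758]
```

View pics/v6.png

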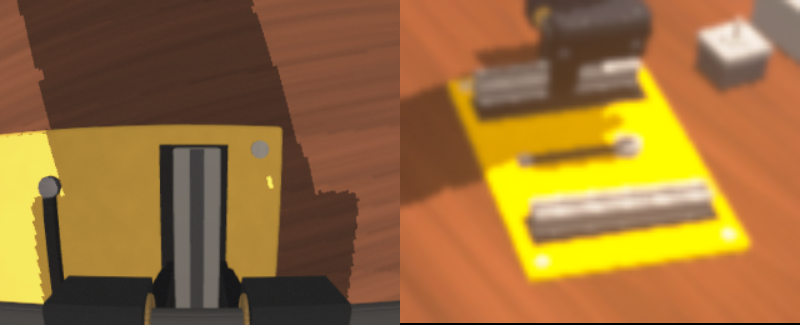

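In the wrist crop, the bar (197,225) lies parallel over the strip (194,200), about 3 mm toward +y and -x. That matches the readout error, so I'll correct it and lower.

```bash
python3 -m creep '[{"ax":0,"ay":0.2,"az":0,"tx":-0.07,"ty":0,"tz":-0.12,"grip":1},{"ax":0,"ay":0,"az":0,"tx":0,"ty":0.1,"tz":0,"grip":1},{"ax":0,"ay":0,"az":0,"tx":0,"ty":0.1,"tz":0,"grip":1},{"ax":0,"ay":0,"az":0,"tx":0,"ty":0.06,"tz":0,"grip":1},{"ax":0,"ay":0,"az":0,"tx":0,"ty":0,"tz":0,"grip":1},{"ax":0,"ay":0,"az":0,"tx":0,"ty":0,"tz":0,"grip":1}]'
python3 - <<'E'
from h import *
plan([.619,.0803,.012],74.5)
E
```

```text
time: 7.33
tcp_pos: [0.6191, 0.0801, 0.0155]
tool_rot: [-0.563, -0.428, 0.428, 0.563]
contact_force: [0.7, 0.4, 0.1]
finger_gap: 0.0196
t 7.33 turn [-0.02 -0.01 -0.  ] units before turn [0.007 0.118 0.004] after turn [0.007 0.118 0.004] q1,q6 [ 0.0228 -1.2773]
```

```bash
python3 -m creep '[{"ax":0,"ay":0,"az":0,"tx":0,"ty":0.04,"tz":0,"grip":1},{"ax":0,"ay":0,"az":0,"tx":0,"ty":0.04,"tz":0,"grip":1},{"ax":0,"ay":0,"az":0,"tx":0,"ty":0,"tz":0,"grip":1},{"ax":0,"ay":0,"az":0,"tx":0,"ty":0,"tz":0,"grip":1}]'; python3 -m creep '[{"ax":0,"ay":0,"az":0,"tx":0,"ty":0.03,"tz":0,"grip":1},{"ax":0,"ay":0,"az":0,"tx":0,"ty":0.02,"tz":0,"grip":1},{"ax":0,"ay":0,"az":0,"tx":0,"ty":0,"tz":0,"grip":1},{"ax":0,"ay":0,"az":0,"tx":0,"ty":0,"tz":0,"grip":1}]'
```

```text
time: 7.67
tcp_pos: [0.6192, 0.0801, 0.0133]
tool_rot: [-0.563, -0.428, 0.428, 0.563]
contact_force: [-0.0, 0.3, 0.3]
finger_gap: 0.0197
time: 8.0
tcp_pos: [0.6193, 0.08, 0.0121]
tool_rot: [0.563, 0.428, -0.428, -0.563]
contact_force: [-1.1, 0.1, 3.0]
finger_gap: 0.0194
```

The bar is touching (3 N up, at the expected height). Release, lift and look.

```bash
python3 -m creep '[{"ax":0,"ay":0,"az":0,"tx":0,"ty":0,"tz":0,"grip":-0.1},{"ax":0,"ay":0,"az":0,"tx":0,"ty":0,"tz":0,"grip":-0.1},{"ax":0,"ay":0,"az":0,"tx":0,"ty":0,"tz":0,"grip":-0.1},{"ax":0,"ay":0,"az":0,"tx":0,"ty":0,"tz":0,"grip":-0.1},{"ax":0,"ay":0,"az":0,"tx":0,"ty":0,"tz":0,"grip":-0.1},{"ax":0,"ay":0,"az":0,"tx":0,"ty":-0.3,"tz":0,"grip":-0.1},{"ax":0,"ay":0,"az":0,"tx":0,"ty":-0.6,"tz":0,"grip":-0.1},{"ax":0,"ay":0,"az":0,"tx":0,"ty":-0.9,"tz":0,"grip":-0.1},{"ax":0,"ay":0,"az":0,"tx":0,"ty":-1,"tz":0,"grip":-0.1},{"ax":0,"ay":0,"az":0,"tx":0,"ty":-1,"tz":0,"grip":-0.1},{"ax":0,"ay":0,"az":0,"tx":0,"ty":-1,"tz":0,"grip":-0.1},{"ax":0,"ay":0,"az":0,"tx":0,"ty":-1,"tz":0,"grip":-0.1}]'
python3 - <<'E'
from h import *
plan([.71,-.07,.24],74.5)
plan([.62,-.2,.24],74.5)
E
```

```text
time: 9.0
tcp_pos: [0.6189, 0.08, 0.1881]
tool_rot: [0.563, 0.428, -0.428, -0.563]
contact_force: [-0.3, -0.2, -0.5]
finger_gap: 0.0522
t 9.0 turn [ 0.03 -0.01  0.01] units before turn [-4.006 -1.728 -4.265] after turn [-4.008 -1.729 -4.263] q1,q6 [ 0.0228 -1.2773]
t 9.0 turn [ 0.03 -0.01  0.01] units before turn [-8.984 -1.73  -2.533] after turn [-8.985 -1.729 -2.53 ] q1,q6 [ 0.0228 -1.2773]
```

```bash
python3 -m creep '[{"ax":0,"ay":0,"az":0,"tx":-0.5,"ty":-0.2,"tz":-0.53,"grip":-0.6},{"ax":0,"ay":0,"az":0,"tx":-0.5,"ty":-0.2,"tz":-0.53,"grip":-0.6},{"ax":0,"ay":0,"az":0,"tx":-0.5,"ty":-0.2,"tz":-0.53,"grip":-0.6},{"ax":0,"ay":0,"az":0,"tx":-0.5,"ty":-0.2,"tz":-0.53,"grip":-0.6},{"ax":0,"ay":0,"az":0,"tx":-0.5,"ty":-0.2,"tz":-0.53,"grip":-0.6},{"ax":0,"ay":0,"az":0,"tx":-0.5,"ty":-0.2,"tz":-0.53,"grip":-0.6},{"ax":0,"ay":0,"az":0,"tx":-0.5,"ty":-0.2,"tz":-0.53,"grip":-0.6},{"ax":0,"ay":0,"az":0,"tx":-0.5,"ty":-0.2,"tz":-0.53,"grip":-0.6},{"ax":0,"ay":0,"az":0,"tx":0,"ty":0,"tz":0,"grip":-0.6},{"ax":0,"ay":0,"az":0,"tx":0,"ty":0,"tz":0,"grip":-0.6}]'
python3 look.py w7
python3 -m creep '[{"ax":0,"ay":0,"az":0,"tx":-1,"ty":0,"tz":0,"grip":-0.6},{"ax":0,"ay":0,"az":0,"tx":-1,"ty":0,"tz":0,"grip":-0.6},{"ax":0,"ay":0,"az":0,"tx":-1,"ty":0,"tz":0,"grip":-0.6},{"ax":0,"ay":0,"az":0,"tx":-1,"ty":0,"tz":0,"grip":-0.6},{"ax":0,"ay":0,"az":0,"tx":-1,"ty":0,"tz":0,"grip":-0.6},{"ax":0,"ay":0,"az":0,"tx":-1,"ty":0,"tz":0,"grip":-0.6},{"ax":0,"ay":0,"az":0,"tx":0,"ty":0,"tz":0,"grip":-0.6},{"ax":0,"ay":0,"az":0,"tx":0,"ty":0,"tz":0,"grip":-0.6}]'
python3 look.py w8
python3 -c "
import cv2,numpy as np
a=cv2.imread('pics/w7.png')[:260];b=cv2.imread('pics/w8.png')[:260]
cv2.imwrite('pics/w78.png',np.vstack([a,b]))"
```

```text
time: 9.83
tcp_pos: [0.7096, -0.0703, 0.2342]
tool_rot: [0.563, 0.428, -0.427, -0.563]
contact_force: [-0.6, -0.1, -1.3]
finger_gap: 0.0763
light [ 41. 215.] [ 0.6863 -0.4509] 123.4964370727539 27.737817764282227 -89.39558345079422
light [360. 183.] [0.7714 0.061 ] 45.08135223388672 44.833553314208984 -3.9702606201171875
light [452. 114.] [0.7085 0.2327] 28.48935890197754 27.306671142578125 79.24542999267578
light [292.  91.] [ 0.6277 -0.0004] 19.71708106994629 19.406110763549805 -15.351104736328125
light [350.  71.] [0.6186 0.0828] 132.07040405273438 21.15509796142578 -15.570892333984375
light [236.  64.] [ 0.5781 -0.0614] 130.4864501953125 20.93964385986328 -18.46612548828125
yellow [344.  58.] [0.6147 0.0665] 157.67933654785156 116.45997619628906 -15.365219116210938
brass [34. 91.] [ 0.5061 -0.3365] 58.138545989990234 41.87198257446289 70.40291595458984
brass [261.  81.] [0.6046 0.0001] 208.01736450195312 139.1277618408203 74.56716918945312
dark [  3. 191.] [ 0.6292 -0.5298] 97.5845947265625 40.57080078125 -32.2227668762207
dark [348. 174.] [0.757  0.0481] 55.98371887207031 33.000
[... 1279 characters left out ...]
982 -0.0224] 209.84652709960938 138.97140502929688 74.41138458251953
dark [451. 177.] [0.7583 0.0504] 58.067771911621094 44.61882019042969 -45.78422164916992
dark [225.  91.] [ 0.5553 -0.2551] 61.49412536621094 21.35946273803711 -25.850120544433594
dark [295.  70.] [ 0.5529 -0.1634] 83.40648651123047 27.228063583374023 -87.72573328018188
dark [414.  69.] [0.5839 0.0145] 69.12481689453125 10.2029447555542 -13.457611083984375
dark [449.  88.] [0.6175 0.0762] 139.37734985351562 31.31285858154297 -11.186408996582031
dark [361.  79.] [ 0.5775 -0.0667] 138.32118225097656 30.305727005004883 -12.746833801269531
dark [160.  73.] [ 0.5026 -0.3469] 198.0159454345703 118.73308563232422 77.66448211669922
```

View pics/w78.png

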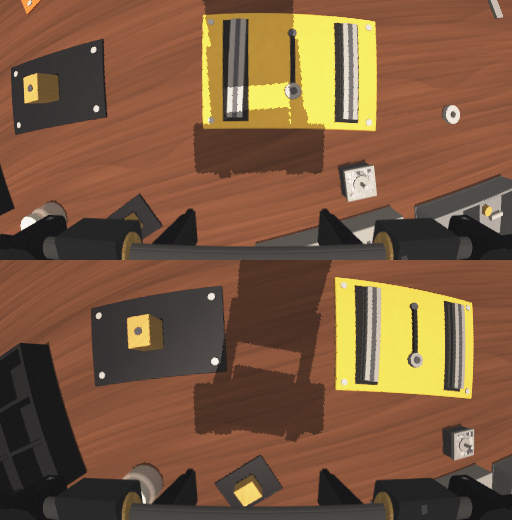

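Both spacers sit on their strips: laid at (236,68), spare at (346,73) in the upper picture. The block is at (139,331) on the black plate in the lower one. Next: exact positions at true heights, and the plan for the block.

Run:
```python
from h import *
import pickle
for n in("w7","w8"):
    w=cv2.imread(f"pics/{n}.png");o=pickle.load(open(n+".pkl","rb"))
    h,s,v=cv2.split(cv2.cvtColor(w,cv2.COLOR_BGR2HSV))
    L=cv2.morphologyEx(((s<70)&(v>75)).astype(np.uint8),cv2.MORPH_CLOSE,np.ones((5,5)))
    for nm,m,z,L0 in(("bar",L,.028,130),("plate",v<75,.005,200),("strip",v<75,.008,140)):
        for c in blobs(m,200):
            if c[:,1].max()<225:
                r=rect(onz("wrist",c,z,o))
                if abs(r[1]-L0)<8:print(n,nm,*r,c.mean(0).round())
w=cv2.imread("pics/w8.png");T=cv2.imread("pics/top0.png");o=pickle.load(open("w8.pkl","rb"))
cen=[]
for I in(w,T):
    h,s,v=cv2.split(cv2.cvtColor(I,cv2.COLOR_BGR2HSV));m=(h>17)&(h<28)&(s>90)&(v>170)
    x=[c for c in blobs(m,20) if abs(c.mean(0)-([139,71] if I is w else [366,173])).max()<12]
    cen.append([cv2.minAreaRect(x[0])[0]]);print(cv2.minAreaRect(x[0]))
print("block top",cross(rays("wrist",cen[0],o),rays("top",cen[1])))
plan([.502,-.3475,.09],77.7)
```

```text
w7 bar [0.6185 0.0779] 129.42276000976562 25.192380905151367 -15.263870239257812 [349.  71.]
w7 bar [ 0.5801 -0.0607] 128.6153564453125 26.4115047454834 -16.112281799316406 [236.  70.]
w7 plate [ 0.5022 -0.3466] 201.52383422851562 119.74585723876953 77.68108367919922 [60. 88.]
w7 strip [0.6175 0.0698] 140.9082794189453 29.98492431640625 -6.48345947265625 [340.  78.]
w7 strip [ 0.5783 -0.0642] 139.12246704101562 32.168304443359375 -15.521598815917969 [235.  73.]
w8 bar [0.617 0.078] 133.33120727539062 34.77156066894531 -21.086830139160156 [458.  86.]
w8 bar [ 0.5795 -0.0632] 130.00010681152344 21.817096710205078 -17.94098663330078 [372.  74.]
w8 plate [ 0.5019 -0.3478] 199.5146484375 119.63170623779297 77.66447448730469 [160.  73.]
w8 strip [0.6175 0.0762] 139.37734985351562 31.31285858154297 -11.186408996582031 [449.  88.]
w8 strip [ 0.5775 -0.0667] 138.32118225097656 30.305727005004883 -12.746833801269531 [361.  79.]
((138.1854248046875, 70.95060729980469), (33.30443572998047, 21.689510345458984), 87.61405944824219)
((366.5810852050781, 173.0135040283203), (9.370742797851562, 12.001126289367676), 9.462321281433105)
block top (array([ 0.5017, -0.3491,  0.0578]), np.float64(0.00154651181122781))
t 10.6 turn [-0.02 -3.22  0.03] units before turn [-4.807  4.794  4.173] after turn [-4.563  4.794  4.438] q1,q6 [-0.4449 -1.7449]
```

```bash
python3 -m creep '[{"ax":0,"ay":-3.2,"az":0,"tx":0,"ty":0.3,"tz":0,"grip":-0.6},{"ax":0,"ay":0,"az":0,"tx":-0.6,"ty":0.5,"tz":0.58,"grip":-0.6},{"ax":0,"ay":0,"az":0,"tx":-0.6,"ty":0.6,"tz":0.58,"grip":-0.6},{"ax":0,"ay":0,"az":0,"tx":-0.6,"ty":0.6,"tz":0.58,"grip":-0.6},{"ax":0,"ay":0,"az":0,"tx":-0.6,"ty":0.6,"tz":0.58,"grip":-0.6},{"ax":0,"ay":0,"az":0,"tx":-0.6,"ty":0.6,"tz":0.58,"grip":-0.6},{"ax":0,"ay":0,"az":0,"tx":-0.6,"ty":0.6,"tz":0.58,"grip":-0.6},{"ax":0,"ay":0,"az":0,"tx":-0.6,"ty":0.6,"tz":0.58,"grip":-0.6},{"ax":0,"ay":0,"az":0,"tx":-0.36,"ty":0.35,"tz":0.36,"grip":-0.6},{"ax":0,"ay":0,"az":0,"tx":0,"ty":0,"tz":0,"grip":-0.6},{"ax":0,"ay":0,"az":0,"tx":0,"ty":0,"tz":0,"grip":-0.6}]'
python3 - <<'E'
from h import *
plan([.502,-.348,.015],77.7)
E
```

```text
time: 11.52
tcp_pos: [0.5032, -0.3473, 0.0913]
tool_rot: [-0.55, -0.444, 0.443, 0.551]
contact_force: [0.7, -0.4, 0.4]
finger_gap: 0.0759
t 11.52 turn [-0.03 -0.    0.04] units before turn [-0.031  2.544  0.032] after turn [-0.03   2.544  0.033] q1,q6 [-0.7123 -2.0688]
```

```bash
python3 -m creep '[{"ax":0,"ay":0,"az":0,"tx":-0.03,"ty":0.5,"tz":0.03,"grip":-0.6},{"ax":0,"ay":0,"az":0,"tx":0,"ty":0.6,"tz":0,"grip":-0.6},{"ax":0,"ay":0,"az":0,"tx":0,"ty":0.6,"tz":0,"grip":-0.6},{"ax":0,"ay":0,"az":0,"tx":0,"ty":0.5,"tz":0,"grip":-0.6},{"ax":0,"ay":0,"az":0,"tx":0,"ty":0.34,"tz":0,"grip":-0.6},{"ax":0,"ay":0,"az":0,"tx":0,"ty":0,"tz":0,"grip":-0.6},{"ax":0,"ay":0,"az":0,"tx":0,"ty":0,"tz":0,"grip":-0.6}]'; python3 -m creep '[{"ax":0,"ay":0,"az":0,"tx":0,"ty":0,"tz":0,"grip":1},{"ax":0,"ay":0,"az":0,"tx":0,"ty":0,"tz":0,"grip":1},{"ax":0,"ay":0,"az":0,"tx":0,"ty":0,"tz":0,"grip":1},{"ax":0,"ay":0,"az":0,"tx":0,"ty":0,"tz":0,"grip":1},{"ax":0,"ay":0,"az":0,"tx":0,"ty":0,"tz":0,"grip":1},{"ax":0,"ay":0,"az":0,"tx":0,"ty":0,"tz":0,"grip":1},{"ax":0,"ay":0,"az":0,"tx":0,"ty":0,"tz":0,"grip":1},{"ax":0,"ay":0,"az":0,"tx":0,"ty":0,"tz":0,"grip":1},{"ax":0,"ay":0,"az":0,"tx":0,"ty":0,"tz":0,"grip":1}]' 45
```

```text
time: 12.1
tcp_pos: [0.5026, -0.3484, 0.0155]
tool_rot: [0.551, 0.444, -0.444, -0.55]
contact_force: [-0.2, 0.2, 0.0]
finger_gap: 0.0764
time: 12.85
tcp_pos: [0.5017, -0.3491, 0.0151]
tool_rot: [-0.551, -0.443, 0.443, 0.551]
contact_force: [-0.7, 0.6, 1.2]
finger_gap: 0.03
```

The gap reads 30 mm, as expected. Lift about 120 mm.

```bash
python3 -m creep '[{"ax":0,"ay":0,"az":0,"tx":0,"ty":-0.2,"tz":0,"grip":1},{"ax":0,"ay":0,"az":0,"tx":0,"ty":-0.4,"tz":0,"grip":1},{"ax":0,"ay":0,"az":0,"tx":0,"ty":-0.6,"tz":0,"grip":1},{"ax":0,"ay":0,"az":0,"tx":0,"ty":-0.7,"tz":0,"grip":1},{"ax":0,"ay":0,"az":0,"tx":0,"ty":-0.7,"tz":0,"grip":1},{"ax":0,"ay":0,"az":0,"tx":0,"ty":-0.7,"tz":0,"grip":1},{"ax":0,"ay":0,"az":0,"tx":0,"ty":-0.4,"tz":0,"grip":1},{"ax":0,"ay":0,"az":0,"tx":0,"ty":-0.1,"tz":0,"grip":1},{"ax":0,"ay":0,"az":0,"tx":0,"ty":0,"tz":0,"grip":1}]'
python3 - <<'E'
from h import *
plan([.5986,.0085,.12],74.5)
E
```

```text
time: 13.6
tcp_pos: [0.5018, -0.3492, 0.1299]
tool_rot: [0.551, 0.444, -0.443, -0.55]
contact_force: [0.5, -0.5, -3.8]
finger_gap: 0.0302
t 13.6 turn [ 0.07  3.19 -0.03] units before turn [12.337  0.325 -0.608] after turn [12.351  0.331  0.078] q1,q6 [-0.716  -2.0719]
```

```bash
python3 -m creep '[{"ax":0,"ay":1.6,"az":0,"tx":0,"ty":0,"tz":0,"grip":1},{"ax":0,"ay":1.6,"az":0,"tx":0,"ty":0,"tz":0,"grip":1},{"ax":0,"ay":0,"az":0,"tx":0.4,"ty":0,"tz":0,"grip":1},{"ax":0,"ay":0,"az":0,"tx":0.7,"ty":0,"tz":0,"grip":1},{"ax":0,"ay":0,"az":0,"tx":0.8,"ty":0,"tz":0,"grip":1},{"ax":0,"ay":0,"az":0,"tx":0.8,"ty":0,"tz":0,"grip":1},{"ax":0,"ay":0,"az":0,"tx":0.8,"ty":0,"tz":0,"grip":1},{"ax":0,"ay":0,"az":0,"tx":0.8,"ty":0,"tz":0,"grip":1},{"ax":0,"ay":0,"az":0,"tx":0.8,"ty":0,"tz":0,"grip":1},{"ax":0,"ay":0,"az":0,"tx":0.8,"ty":0,"tz":0,"grip":1},{"ax":0,"ay":0,"az":0,"tx":0.8,"ty":0,"tz":0,"grip":1},{"ax":0,"ay":0,"az":0,"tx":0.8,"ty":0,"tz":0,"grip":1}]';python3 -m creep '[{"ax":0,"ay":0,"az":0,"tx":0.8,"ty":0,"tz":0,"grip":1},{"ax":0,"ay":0,"az":0,"tx":0.8,"ty":0,"tz":0,"grip":1},{"ax":0,"ay":0,"az":0,"tx":0.8,"ty":0,"tz":0,"grip":1},{"ax":0,"ay":0,"az":0,"tx":0.8,"ty":0,"tz":0,"grip":1},{"ax":0,"ay":0,"az":0,"tx":0.7,"ty":0,"tz":0,"grip":1},{"ax":0,"ay":0,"az":0,"tx":0.5,"ty":0,"tz":0,"grip":1},{"ax":0,"ay":0,"az":0,"tx":0.25,"ty":0,"tz":0.08,"grip":1},{"ax":0,"ay":0,"az":0,"tx":0,"ty":0,"tz":0,"grip":1},{"ax":0,"ay":0,"az":0,"tx":0,"ty":0,"tz":0,"grip":1}]'
python3 - <<'E'
from h import *
plan([.5986,.0085,.053],74.5)
E
```

```text
time: 14.6
tcp_pos: [0.5615, -0.1303, 0.128]
tool_rot: [-0.562, -0.428, 0.429, 0.563]
contact_force: [0.9, 0.4, -2.4]
finger_gap: 0.0298
time: 15.35
tcp_pos: [0.5963, 0.0029, 0.1285]
tool_rot: [-0.562, -0.428, 0.429, 0.563]
contact_force: [0.1, -1.2, -3.8]
finger_gap: 0.0296
t 15.35 turn [-0.07  0.05 -0.02] units before turn [ 0.201  2.518 -0.027] after turn [ 0.2    2.518 -0.023] q1,q6 [-0.1058 -1.4069]
```

```bash
python3 -m creep '[{"ax":0,"ay":0,"az":0,"tx":0.2,"ty":0.2,"tz":-0.02,"grip":1},{"ax":0,"ay":0,"az":0,"tx":0,"ty":0.5,"tz":0,"grip":1},{"ax":0,"ay":0,"az":0,"tx":0,"ty":0.6,"tz":0,"grip":1},{"ax":0,"ay":0,"az":0,"tx":0,"ty":0.5,"tz":0,"grip":1},{"ax":0,"ay":0,"az":0,"tx":0,"ty":0.4,"tz":0,"grip":1},{"ax":0,"ay":0,"az":0,"tx":0,"ty":0.25,"tz":0,"grip":1},{"ax":0,"ay":0,"az":0,"tx":0,"ty":0,"tz":0,"grip":1},{"ax":0,"ay":0,"az":0,"tx":0,"ty":0,"tz":0,"grip":1}]'
python3 - <<'E'
from h import *
plan([.5986,.0085,.0435],74.5)
w=bot.read_camera("wrist");s=bot.read_camera("side")
cv2.imwrite("pics/w9.png",w);cv2.imwrite("pics/s9.png",s)
a=cv2.resize(w[0:260,50:450],None,fx=1,fy=1.25);b=cv2.resize(s[130:230,250:370],None,fx=3.333,fy=3.25)
cv2.imwrite("pics/v9.png",np.hstack([a,b[:325,:400]]))
E
```

```text
time: 16.02
tcp_pos: [0.5992, 0.0082, 0.0556]
tool_rot: [-0.563, -0.428, 0.428, 0.563]
contact_force: [1.0, 0.1, -4.3]
finger_gap: 0.0298
t 16.02 turn [-0.01 -0.03  0.  ] units before turn [0.006 0.403 0.022] after turn [0.006 0.403 0.022] q1,q6 [-0.0966 -1.3964]
```

View pics/v9.png

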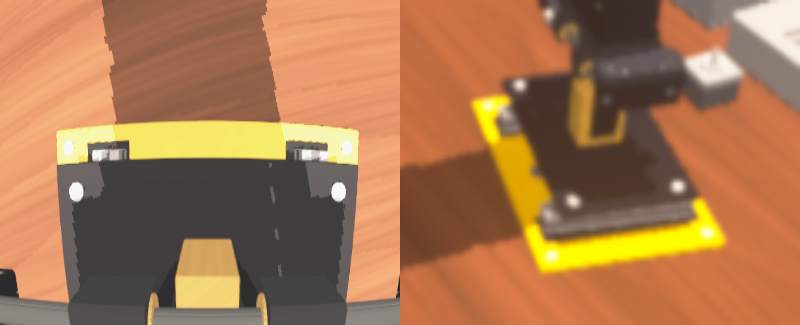

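The wrist view shows the plate edge parallel to the panel's and both spacer ends (108,154) and (310,154) symmetric under it. I'll lower gently.

```bash
python3 -m creep '[{"ax":0,"ay":0,"az":0,"tx":0,"ty":0.12,"tz":0.02,"grip":1},{"ax":0,"ay":0,"az":0,"tx":0,"ty":0.12,"tz":0,"grip":1},{"ax":0,"ay":0,"az":0,"tx":0,"ty":0.06,"tz":0,"grip":1},{"ax":0,"ay":0,"az":0,"tx":0,"ty":0.04,"tz":0,"grip":1},{"ax":0,"ay":0,"az":0,"tx":0,"ty":0,"tz":0,"grip":1},{"ax":0,"ay":0,"az":0,"tx":0,"ty":0,"tz":0,"grip":1}]';python3 -m creep '[{"ax":0,"ay":0,"az":0,"tx":0,"ty":0.03,"tz":0,"grip":1},{"ax":0,"ay":0,"az":0,"tx":0,"ty":0.02,"tz":0,"grip":1},{"ax":0,"ay":0,"az":0,"tx":0,"ty":0,"tz":0,"grip":1},{"ax":0,"ay":0,"az":0,"tx":0,"ty":0,"tz":0,"grip":1}]'
```

```text
time: 16.62
tcp_pos: [0.5985, 0.0086, 0.0454]
tool_rot: [-0.563, -0.428, 0.428, 0.563]
contact_force: [-0.2, -0.5, -2.9]
finger_gap: 0.0297
time: 16.95
tcp_pos: [0.5985, 0.0085, 0.0439]
tool_rot: [-0.563, -0.428, 0.428, 0.563]
contact_force: [-0.1, 0.2, -3.7]
finger_gap: 0.03
```

```bash
python3 -m creep '[{"ax":0,"ay":0,"az":0,"tx":0,"ty":0.02,"tz":0,"grip":1},{"ax":0,"ay":0,"az":0,"tx":0,"ty":0.01,"tz":0,"grip":1},{"ax":0,"ay":0,"az":0,"tx":0,"ty":0,"tz":0,"grip":1},{"ax":0,"ay":0,"az":0,"tx":0,"ty":0,"tz":0,"grip":1}]'
```

```text
time: 17.28
tcp_pos: [0.5986, 0.0085, 0.0431]
tool_rot: [0.563, 0.428, -0.428, -0.563]
contact_force: [0.3, 1.3, -2.5]
finger_gap: 0.0297
```

```bash
python3 -m creep '[{"ax":0,"ay":0,"az":0,"tx":0,"ty":0.02,"tz":0,"grip":1},{"ax":0,"ay":0,"az":0,"tx":0,"ty":0,"tz":0,"grip":1},{"ax":0,"ay":0,"az":0,"tx":0,"ty":0,"tz":0,"grip":1}]'
```

```text
time: 17.53
tcp_pos: [0.5986, 0.0085, 0.0431]
tool_rot: [0.563, 0.428, -0.428, -0.563]
contact_force: [-2.2, 0.1, 4.7]
finger_gap: 0.0298
```

Contact: the force rose about 8 N. Release slowly, lift and look.

```bash
python3 -m creep '[{"ax":0,"ay":0,"az":0,"tx":0,"ty":0,"tz":0,"grip":0.2},{"ax":0,"ay":0,"az":0,"tx":0,"ty":0,"tz":0,"grip":0},{"ax":0,"ay":0,"az":0,"tx":0,"ty":0,"tz":0,"grip":-0.3},{"ax":0,"ay":0,"az":0,"tx":0,"ty":0,"tz":0,"grip":-0.6},{"ax":0,"ay":0,"az":0,"tx":0,"ty":0,"tz":0,"grip":-0.6},{"ax":0,"ay":0,"az":0,"tx":0,"ty":0,"tz":0,"grip":-0.6},{"ax":0,"ay":0,"az":0,"tx":0,"ty":-0.3,"tz":0,"grip":-0.6},{"ax":0,"ay":0,"az":0,"tx":0,"ty":-0.6,"tz":0,"grip":-0.6},{"ax":0,"ay":0,"az":0,"tx":0,"ty":-1,"tz":0,"grip":-0.6},{"ax":0,"ay":0,"az":0,"tx":0,"ty":-1,"tz":0,"grip":-0.6},{"ax":0,"ay":0,"az":0,"tx":0,"ty":-1,"tz":0,"grip":-0.6},{"ax":0,"ay":0,"az":0,"tx":0,"ty":-1,"tz":0,"grip":-0.6}]'; python3 -m creep '[{"ax":0,"ay":0,"az":0,"tx":0,"ty":-0.5,"tz":-0.7,"grip":-0.6},{"ax":0,"ay":0,"az":0,"tx":0,"ty":-0.5,"tz":-0.7,"grip":-0.6},{"ax":0,"ay":0,"az":0,"tx":0,"ty":0,"tz":-0.8,"grip":-0.6},{"ax":0,"ay":0,"az":0,"tx":0,"ty":0,"tz":-0.8,"grip":-0.6},{"ax":0,"ay":0,"az":0,"tx":0,"ty":0,"tz":-0.8,"grip":-0.6},{"ax":0,"ay":0,"az":0,"tx":0,"ty":0,"tz":0,"grip":-0.6},{"ax":0,"ay":0,"az":0,"tx":0,"ty":0,"tz":0,"grip":-0.6}]'
python3 - <<'E'
from h import *
o=bot.get_obs();w=bot.read_camera("wrist");s=bot.read_camera("side");t=bot.read_camera("top")
for n,I in(("wrist",w),("top",t)):
    h,ss,v=cv2.split(cv2.cvtColor(I,cv2.COLOR_BGR2HSV))
    for nm,m,z in(("plate",v<75,.033),("panel",(h>26)&(h<34)&(ss>150),.008),("block",(h>17)&(h<26)&(ss>90)&(v>170),.087)):
        for c in blobs(m,30):
            p=onz(n,c,z,o);r=rect(p)
            if np.hypot(*(r[0]-[.5986,.0085]))<.04:print(n,nm,*r)
a=w[0:260,50:450];b=cv2.resize(s[130:230,250:370],None,fx=3.333,fy=3.25)
a=cv2.resize(a,(400,325))
cv2.imwrite("pics/v10.png",np.hstack([a,b[:325,:400]]))
E
```

```text
time: 18.53
tcp_pos: [0.5982, 0.0086, 0.1916]
tool_rot: [0.563, 0.428, -0.428, -0.563]
contact_force: [0.3, 0.1, -0.4]
finger_gap: 0.0763
time: 19.12
tcp_pos: [0.7084, -0.0222, 0.2192]
tool_rot: [-0.563, -0.428, 0.428, 0.563]
contact_force: [0.3, 0.7, 0.4]
finger_gap: 0.0759
wrist plate [0.6026 0.009 ] 166.6879119873047 128.7097625732422 74.43771362304688
wrist block [0.5987 0.0086] 38.60231018066406 29.134790420532227 -15.515304565429688
```

View pics/v10.png

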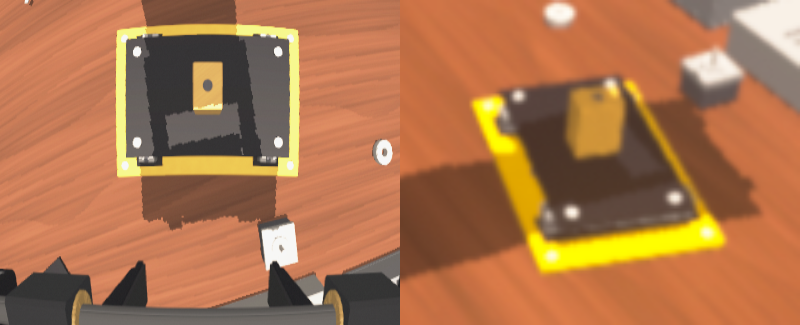

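The plate lies level and square. Its block, at (207,85) in the crop, measures (0.5987,0.0086), yaw -15.5°, with even yellow margins and all spacer ends showing symmetrically. Handing in.

```bash
python3 -c "
from cell import bot
print(bot.sign_off(), bot.get_obs()['time'])"
```

```text
the job is handed in; nothing more can be done
the job is handed in; nothing more can be done
```

The spare spacer now lies on the bare strip and the black carrier plate rests across both spacers. I handed the job in at about 19 s of the 54 s allowed.

**Spare spacer:** I laid it along the bare strip and let go at light contact (3 N). From above, its centre measured about (0.618, 0.080), yaw -15.5°; the strip's centre is (0.6187, 0.0803), yaw -15.5°.

**Plate:** I set it down by its brass block and let go once the wrist force had risen about 8 N, at the height expected for the spacer tops. The block's centre then measured (0.5987, 0.0086), yaw -15.5°; my target was (0.5986, 0.0085). In the last wrist and side pictures the plate looked level and square, with even yellow margins and the visible spacer ends evenly placed. It also looked clear of the pulley and bolt.

**Where checks disagreed:**
- **First spacer:** I did not touch it. Depending on the picture, it lies about 1–2° off the strip's line, so the two spacers are parallel only to within that.
- **Last plate outline:** its size came out wrong (167 by 129 mm) because shadow and strips mixed into the mask, so I relied on the block and the pictures.
- **Top camera:** it gave no usable measurement at the end.

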